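Raise the ratchet support three clicks and load the module

ROBOT

A 6-joint arm with a two-finger parallel gripper is mounted at the origin on a cart in front of the work surface, level with it; the furniture and walls round the work are solid. World frame = base frame: x ahead of the robot, y to its left, z up, the work surface at z = 0. Lengths are in m, angles in rad, forces in N, time in s.
With the tool pointing down it reaches from about 0.4 to 0.825 m from the base axis. Payload 7 kg.
Tool frame: the origin (TCP) lies on the centre line of the jaws, within the pads' length; the fingertips stand arm.tip_reach ahead of it and the grasp point (between the pads) lies 5 mm behind it (arm.tip_reach is the distance from the TCP to the fingertips, in m); z points along the fingers, y is the line along which they close (so a half turn about z gives the same grasp; the last joint's range is limited). The gripper opens to 88 mm and grips with 3 to 60 N. Pads are 19 mm wide; open, the fingers measure 130 mm over their backs; the gripper's body (78 mm by 193 mm) begins 47 mm behind the grasp point.
Start: joints at [-1.044, 0.359, 0.012, 0, -1.224, -0.288], TCP at [0.16, -0.656, 0.241] pointing down, gripper open.
Joint ranges: [-3.07, 3.07], [-1.43, 2.12], [-1.02, 1.25], [-3.03, 1.67], [-3.05, -0], [-3.03, 3.03]. Speed limits (rad/s): [2.39, 2.39, 3.01, 3.14, 3.14, 3.14].

INTERFACE

Orientations are given as [roll, pitch, yaw] about the fixed x, y, z axes, in that order (R = Rz(yaw) Ry(pitch) Rx(roll)).
In Python, from station import status, optics, order, arm gives the robot as it stands. The module is installed in compiled form; this text tells all that it offers.
- The arm moves only by the shell command python3 -m jog 'ROWS' [FORCE]. ROWS is JSON, a list of rows, each a list of 3 entries, a list of its own where there are three numbers: the gripper command: -1 is shut, 1 is fully open, values between are in proportion, then the shift along the tool's x, y, z in mm, then the turn about the tool's z in rad. A call has 1 to 20 rows; each row is the pose to reach, as a shift and turn from the pose commanded when the call began, along the tool's axes at that moment; what a row does not reach only later rows make up. A row lasts 1/8 s, in which the tool goes at most 62.5 mm and 10.7 degrees, less where a joint would pass 70% of its speed; a pose out of reach is approached as far as the arm can. A call with a gripper value outside its range is refused whole. The fingers move at their own pace and stop on an object; FORCE is the grip in N (left out, the last holds). Time passes only in rows, so rows that repeat a pose let the fingers close. It gives the time, the measured TCP pose, the force, the opening and the grip force at its end, in the units of the state.
- status.get_state(): the state, without advancing time (a new reading comes with each control period).
- optics.grab_frame(name): name is "scene" or "side" or "wrist"; returns a dict with "color" (480x640x3 uint8, red, green, blue), "mtx" (3x3 intrinsics, pixels), "cam_to_world" (4x4, takes a point from camera to world coordinates). Camera axes: x right, y down, z forward; pixel columns grow to the right and rows downward; lengths in m; the calibration is good to about 2 mm. The wrist camera is an equidistant fisheye: a pixel r from the principal point sees the ray r / f radians off the axis. A picture is of the moment at which its call begins. There is no depth.
- order.job_done(): hands the job in; it is judged then, once.
The state is a dict: "t": time; "q": joint angles; "qd": joint speeds; "joint_efforts": joint torques, N m; "eef_pos": TCP position; "ee_rot": TCP orientation; "force": force on the tool from outside, world axes, zero at the start; "moment": the same for the moment, N m; "width": finger opening in m; "gripper_force": force on a finger pad.
Only numpy, scipy, OpenCV 4.12 (cv2) and the standard library are available. Lean on these libraries where they do the work, as an engineer would, in place of code of your own. Each camera call takes 0.05 s, during which the arm holds its last target. There are 200 camera calls.

TASK

Grip the saddle of the ratchet work support and raise its column by exactly three clicks of the pawl from where it stands now, then ease it back down until the pawl carries it and let go; do not drop it or force it down onto the pawl. Then lay the relay module the right way up in the saddle's nest, its length along the saddle, flat between the two end lips, without pressing hard on it, and leave the other things on the bench where they are.

Things in the scene. Friction and masses are not known exactly. Their poses are not given: they have to be found in the camera images.
- stand: Ratchet work support, fixed to the bench: dark base plate 104x90x12 mm, on it an upright grey guide channel 40x33 mm, top 115 mm over the bench, open on its -x side, where a spring pawl sits. Origin: centre of the base's underside; z up. Only the saddle reaches above 115 mm. The column slides straight up in it and starts in one of its five lowest notches.
- column: Toothed steel column (0.45 kg, 1 N guide friction, 104 mm of travel) with an aluminium saddle on top: block 84 mm along x, 44 along y, 16 high. Origin: centre of the saddle's flat top = nest floor, 144 mm over the bench in the lowest notch; axes as the stand's. At each x end a lip 5 mm high, 3.5 thick, 77 mm clear between; y sides open.
- saddle (a point): Centre of the saddle block, 8 mm under the nest floor: grip here from above, across the 44 mm (along y). Notches are spaced unevenly, 9 to 20 mm (not marked), so height does not tell the count; clicks count from the starting notch. There is no coming down past a notch already clicked.
- pawl_block: Pivot pin of the pawl, at the stand's front, 70 mm over the bench; origin its middle. Do not handle. Lifting, in the last 5 mm before each notch the pawl rides up a tooth and the pull grows by 6 to 9 N; then the pull falls back to the plain weight and 2.5 mm higher the pawl is surely in: one click. Let down, the column sinks to that notch and rests on the pawl, which may bear 40 N at most, weight included.
- module_mid (a point): Relay module: white plastic box 46 mm along its x, 72 mm along its y, 30 mm high, 0.06 kg, lying on the bench right way up. Point at its centre, 15 mm over its underside; z up. Grip across the 46 mm. It goes in the nest with its y along the column's x, either way round, with 2.5 mm of play at each end, 1 mm over the saddle's sides; press it with less than 30 N.
- gauge_block: Bystander: small steel gauge block, 30x35x12 mm, lying between stand and module. Origin: centre of the underside.
- card_pack: Bystander: banded pack of cards, 62x92x26 mm. Origin: centre of the underside.
- tape_roll: Bystander: roll of brown tape, 70 mm across, 19 mm high. Origin: centre of the underside.
- setting_plug: Bystander: brass setting plug with a black top, 22 mm across, 47 mm high. Origin: centre of the underside.
- grease_tin: Bystander: flat tin, 70 mm across, 28 mm high. Origin: centre of the underside.

How it is judged:
On the way:
1. the column has been raised by exactly three notches, rests on its pawl there and has been let go (((z of column in the frame of stand between 0.169 and 0.175 m and distance of column from where it was at the start of the episode between 0.025 and 0.031 m) or (z of column in the frame of stand between 0.179 and 0.185 m and distance of column from where it was at the start of the episode between 0.026 and 0.032 m) or (z of column in the frame of stand between 0.199 and 0.205 m and distance of column from where it was at the start of the episode between 0.036 and 0.042 m) or (z of column in the frame of stand between 0.218 and 0.224 m and distance of column from where it was at the start of the episode between 0.046 and 0.052 m) or (z of column in the frame of stand between 0.237 and 0.243 m and distance of column from where it was at the start of the episode between 0.055 and 0.061 m)) and contact force between the fingers and column below 0.3 N and contact force between pawl_block and column above 1 N), for 0.2 s.
At the end, for the whole second after the job is handed in: The column rests on its pawl exactly three notches above its start (height within 3 mm); the module lies right way up and flat in the nest, aligned within 0.09 rad, centred within 4 mm along and 6 mm across the saddle; the fingers are off the column (((z of column in the frame of stand between 0.169 and 0.175 m and distance of column from where it was at the start of the episode between 0.025 and 0.031 m) or (z of column in the frame of stand between 0.179 and 0.185 m and distance of column from where it was at the start of the episode between 0.026 and 0.032 m) or (z of column in the frame of stand between 0.199 and 0.205 m and distance of column from where it was at the start of the episode between 0.036 and 0.042 m) or (z of column in the frame of stand between 0.218 and 0.224 m and distance of column from where it was at the start of the episode between 0.046 and 0.052 m) or (z of column in the frame of stand between 0.237 and 0.243 m and distance of column from where it was at the start of the episode between 0.055 and 0.061 m)) and x of module_mid in the frame of column between -0.004 and 0.004 m and y of module_mid in the frame of column between -0.006 and 0.006 m and z of module_mid in the frame of column between 0.012 and 0.018 m and angle between module_mid's own z axis and vertical below 0.06 rad and angle between the y axis of module_mid and the x axis of column, either way round below 0.09 rad and contact force between the fingers and column below 0.3 N); the robot touches nothing.
It fails at once if the column was let go unsupported and fell (faster than 0.12 m/s with the fingers off it) (linear speed of column above 0.12 m/s and contact force between the fingers and column below 0.3 N).
It fails at once if the column was forced down onto its pawl (more than 40 N) (contact force between pawl_block and column above 40 N).
It fails at once if the module was pressed into the saddle with more than 30 N (contact force between module and column above 30 N).
It fails at once if another thing on the bench was disturbed (moved over 20 mm) (distance of any of gauge_block, card_pack, tape_roll, setting_plug, grease_tin from where it was at the start of the episode above 0.02 m).
It also fails if it takes over 72 s, if anything falls off the work surface, if the arm or the gripper's body presses on something with over 40 N, if the wrist force passes 120 N, or if a joint passes its speed limit or range.

## Working session

There is one attempt and no reset: what is moved stays moved. The work goes in short steps, Python scripts to look and compute and a shell command to move; the robot and the scene stay as the last step left them, time stands still between calls to the robot, and variables do not carry over. Pictures are saved under pics/ and viewed, at most 13 in all, crops included, and the job is handed in when it is done.

```bash
mkdir -p pics
python3 - <<'E'
from station import status, optics, arm
import cv2, numpy as np
s=status.get_state(); print({k:np.round(v,4).tolist() for k,v in s.items()}, arm.tip_reach)
for n in ("scene","side"):
    f=optics.grab_frame(n); cv2.imwrite(f"pics/{n}0.png",f["color"][:,:,::-1])
    print(n,f["mtx"].round(1).tolist(),f["cam_to_world"].round(3).tolist())
E
```

```text
{'t': 0.0, 'q': [-1.0439, 0.3594, 0.0111, -0.0004, -1.2241, -0.2881], 'qd': [-0.0007, -0.0005, -0.0021, 0.0001, 0.0004, 0.0013], 'joint_efforts': [-0.0005, -58.271, 29.3049, 6.9971, 0.0067, -0.0001], 'eef_pos': [0.1595, -0.6554, 0.2396], 'ee_rot': [3.1399, -0.0001, -2.9029], 'force': [-0.2621, 0.2251, 0.2249], 'moment': [-0.0167, -0.0136, -0.0183], 'gripper_force': 0.0, 'width': 0.0872} 0.014
scene [[520.0, 0.0, 323.6], [0.0, 520.0, 241.7], [0.0, 0.0, 1.0]] [[-0.843, -0.272, 0.464, -0.027], [-0.538, 0.419, -0.732, 0.962], [0.005, -0.866, -0.499, 0.719], [0.0, 0.0, 0.0, 1.0]]
side [[616.5, 0.0, 332.8], [0.0, 616.5, 239.8], [0.0, 0.0, 1.0]] [[0.995, -0.012, 0.103, 0.411], [-0.1, -0.371, 0.923, -1.193], [0.027, -0.929, -0.37, 0.629], [0.0, 0.0, 0.0, 1.0]]
```

View pics/scene0.png

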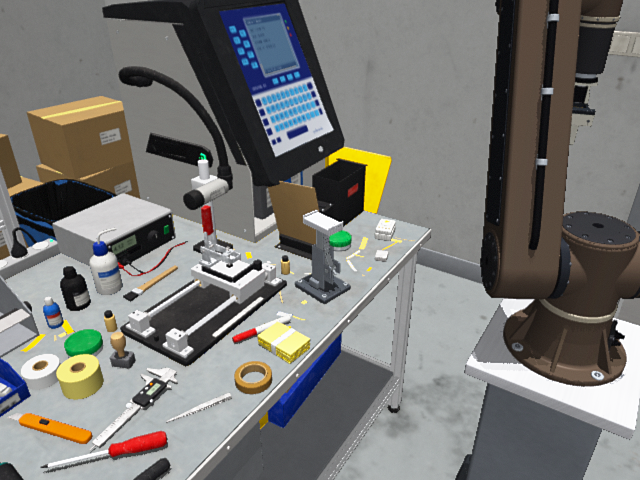

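View pics/side0.png

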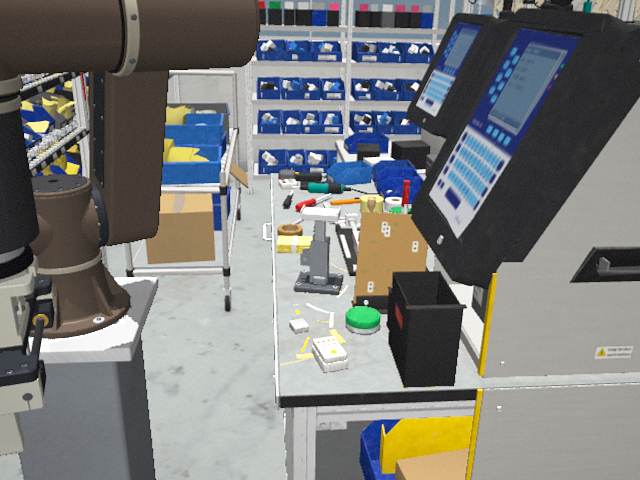

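Run:
```python
import cv2
a=cv2.imread("pics/scene0.png")[200:310,285:415]; b=cv2.imread("pics/side0.png")[200:380,280:385]
a=cv2.resize(a,None,fx=3.2,fy=3.2,interpolation=cv2.INTER_CUBIC); b=cv2.resize(b,None,fx=3.2,fy=3.2,interpolation=cv2.INTER_CUBIC)
a=cv2.copyMakeBorder(a,0,b.shape[0]-a.shape[0],0,0,0)
c=cv2.hconcat([a,b]); print(c.shape,a.shape); cv2.imwrite("pics/m1.png",c)
```

```text
(576, 752, 3) (576, 416, 3)
```

View pics/m1.png

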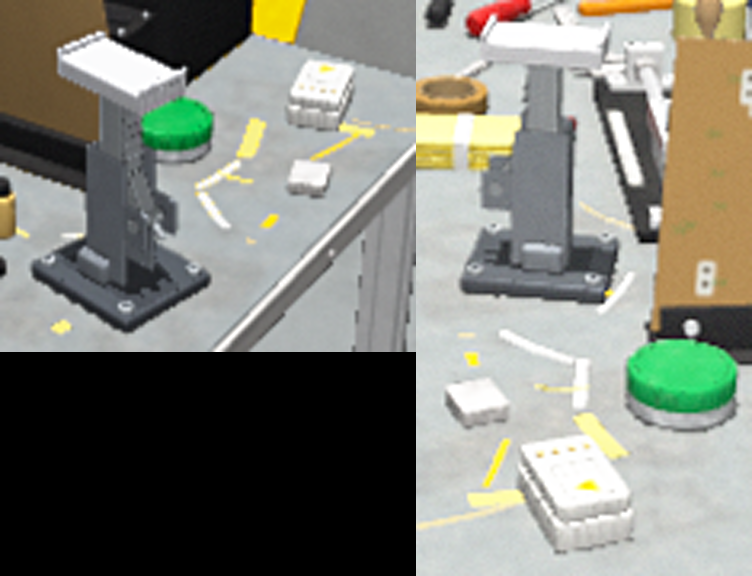

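```bash
cat > h.py <<'E'
import numpy as np
from station import optics
def ray(f,u,v):
    K,T=f["mtx"],f["cam_to_world"]
    return T[:3,3],T[:3,:3]@np.linalg.solve(K,[u,v,1])
def plane(f,u,v,z):
    o,d=ray(f,u,v); return (o+d*(z-o[2])/d[2]).round(4)
def tri(r):
    A=0;b=0
    for o,d in r:
        d=d/np.linalg.norm(d);P=np.eye(3)-np.outer(d,d);A=A+P;b=b+P@o
    x=np.linalg.solve(A,b);return x.round(4),[round(np.linalg.norm(np.cross(x-o,d/np.linalg.norm(d))),4) for o,d in r]
def fray(f,u,v):
    K,T=f["mtx"],f["cam_to_world"];p=np.array([(u-K[0,2]),(v-K[1,2])]);r=np.hypot(*p);a=r/K[0,0]
    d=np.array([*(p/max(r,1e-9)*np.sin(a)),np.cos(a)]);return T[:3,3],T[:3,:3]@d
def fproj(f,X):
    K,T=f["mtx"],f["cam_to_world"];c=T[:3,:3].T@(np.asarray(X)-T[:3,3]);r=np.hypot(c[0],c[1]);a=np.arctan2(r,c[2])
    return (K[:2,2]+K[0,0]*a*c[:2]/r).round(1)
E
python3 - <<'E'
from h import *
a=optics.grab_frame("scene");b=optics.grab_frame("side")
A=lambda x,y:(285+x/3.2,200+y/3.2)
B=lambda x,y:(280+(x-416)/3.2,200+y/3.2)
print("saddle",tri([ray(a,*A(122,66)),ray(b,*B(546,41))]))
print("module",tri([ray(a,*A(322,82)),ray(b,*B(576,472))]))
for n,p in dict(bl=(467,236),br=(618,236),fr=(613,290),fl=(461,280)).items(): print(n,plane(b,*B(*p),.012))
for n,p in dict(m1=(520,452),m2=(593,435),m3=(634,488),m4=(555,510)).items(): print(n,plane(b,*B(*p),.03))
for n,p in dict(g=(477,395)).items(): print(n,plane(b,*B(*p),.012))
print("tin",plane(b,*B(682,380),.025))
print("s",[plane(a,*A(*p),.012) for p in [(32,265),(85,238),(209,274),(125,320)]])
E
```

```text
saddle (array([0.5257, 0.0917, 0.1786]), [np.float64(0.0009), np.float64(0.0009)])
module (array([ 0.5189, -0.2237,  0.0272]), [np.float64(0.0006), np.float64(0.0006)])
bl [0.4731 0.1315 0.012 ]
br [0.5849 0.1269 0.012 ]
fr [0.571  0.0379 0.012 ]
fl [0.4656 0.0584 0.012 ]
m1 [ 0.4886 -0.2043  0.03  ]
m2 [ 0.5329 -0.1876  0.03  ]
m3 [ 0.55   -0.2464  0.03  ]
m4 [ 0.5036 -0.2662  0.03  ]
g [ 0.4688 -0.1049  0.012 ]
tin [ 0.5967 -0.1156  0.025 ]
s [array([0.5815, 0.1294, 0.012 ]), array([0.5685, 0.0775, 0.012 ]), array([0.4645, 0.0676, 0.012 ]), array([0.486 , 0.1497, 0.012 ])]
```

```bash
python3 -m jog '[[1,[-15,20,-10],0.02],[1,[-60,70,-30],0.06],[1,[-533,640,-90],0.34],[1,[-533,640,-90],0.34],[1,[-533,640,-90],0.34],[1,[-533,640,-90],0.34],[1,[-533,640,-90],0.34],[1,[-533,640,-90],0.34],[1,[-533,640,-90],0.34],[1,[-533,640,-90],0.34],[1,[-533,640,-90],0.34],[1,[-533,640,-90],0.34],[1,[-533,640,-90],0.34],[1,[-533,640,-90],0.34],[1,[-533,640,-90],0.34],[1,[-533,640,-90],0.34],[1,[-533,640,-90],0.34],[1,[-533,640,-90],0.34]]'
python3 - <<'E'
from h import *
import cv2
f=optics.grab_frame("wrist"); cv2.imwrite("pics/w1.png",f["color"][:,:,::-1])
print(f["mtx"].round(1).tolist(),f["cam_to_world"].round(3).tolist())
E
```

```text
t: 2.45
eef_pos: [0.5258, 0.0911, 0.3309]
ee_rot: [3.141, 0.001, 3.039]
force: [0.0, 0.2, 0.5]
width: 0.0877
gripper_force: 0.0
[[371.6, 0.0, 317.9], [0.0, 371.6, 247.8], [0.0, 0.0, 1.0]] [[0.103, 0.961, 0.256, 0.456], [0.995, -0.1, -0.025, 0.098], [0.002, 0.257, -0.966, 0.475], [0.0, 0.0, 0.0, 1.0]]
```

View pics/w1.png

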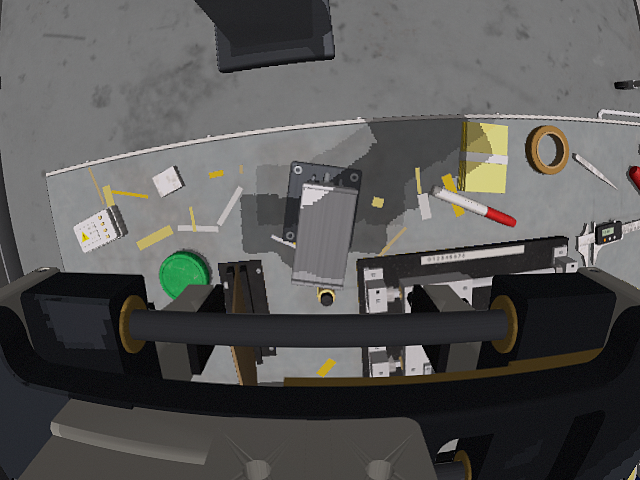

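Run:
```python
import cv2
c=cv2.imread("pics/w1.png"); a=cv2.resize(c[150:300,230:380],None,fx=3.8,fy=3.8,interpolation=cv2.INTER_CUBIC)
b=cv2.resize(c[150:300,60:130],None,fx=3.2,fy=3.2,interpolation=cv2.INTER_CUBIC); b=cv2.copyMakeBorder(b,0,a.shape[0]-b.shape[0],0,0,0)
cv2.imwrite("pics/m2.png",cv2.hconcat([a,b]))
from h import *
a=optics.grab_frame("scene");b=optics.grab_frame("side");w=optics.grab_frame("wrist")
print("plate",tri([ray(a,318,190),ray(b,368,210)]),tri([ray(a,280,183),ray(b,425,210)]))
for z in(0,.1,.2):print(z,fproj(w,(.526,.092,z)))
```

```text
plate (array([0.6078, 0.0007, 0.2079]), [np.float64(0.0105), np.float64(0.0105)]) (array([ 7.257e-01, -6.000e-04,  2.028e-01]), [np.float64(0.0155), np.float64(0.0155)])
0 [317.7 205.4]
0.1 [317.9 219.6]
0.2 [318.  243.6]
```

View pics/m2.png

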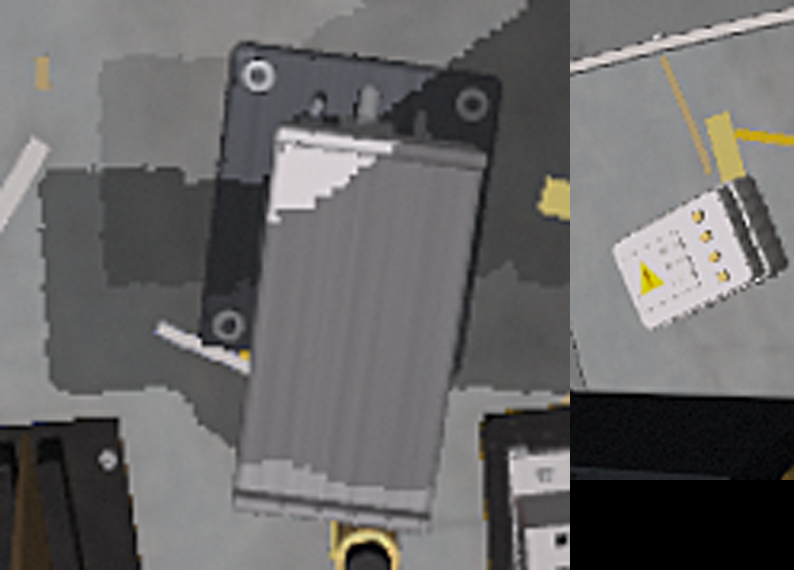

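Run:
```python
from h import *
w=optics.grab_frame("wrist")
def fp(u,v,z): o,d=fray(w,u,v); return o+d*(z-o[2])/d[2]
P=[(230+x/3.8,150+y/3.8) for x,y in [(277,128),(487,158),(430,530),(234,508)]]
for z in (.168,.177,.187):
    q=np.array([fp(*p,z) for p in P]); L=[q[3]-q[0],q[2]-q[1],q[1]-q[0],q[2]-q[3]]
    print(z,q.mean(0).round(4),[round(np.linalg.norm(v),4) for v in L],[round(np.arctan2(v[1],v[0]),3) for v in L])
S=[fp(230+x/3.8,150+y/3.8,.012) for x,y in [(259,75),(472,104),(229,325)]]
for a,b in((0,1),(0,2)): v=S[b]-S[a]; print("screws",v.round(4),np.arctan2(v[1],v[0]).round(3),S[a].round(4))
```

```text
0.168 [0.5303 0.0967 0.168 ] [np.float64(0.0881), np.float64(0.0872), np.float64(0.0463), np.float64(0.0459)] [np.float64(-0.225), np.float64(-0.229), np.float64(1.329), np.float64(1.348)]
0.177 [0.5281 0.0968 0.177 ] [np.float64(0.0855), np.float64(0.0847), np.float64(0.0449), np.float64(0.0445)] [np.float64(-0.225), np.float64(-0.229), np.float64(1.329), np.float64(1.348)]
0.187 [0.5257 0.0968 0.187 ] [np.float64(0.0827), np.float64(0.0818), np.float64(0.0434), np.float64(0.0431)] [np.float64(-0.225), np.float64(-0.229), np.float64(1.329), np.float64(1.348)]
screws [0.0164 0.0683 0.    ] 1.335 [0.477  0.0727 0.012 ]
screws [ 0.0822 -0.0194  0.    ] -0.232 [0.477  0.0727 0.012 ]
```

```bash
python3 -m jog '[[1,[0,3,15],0.06],[1,[0,6,50],0.13],[1,[0,6,95],0.13],[1,[0,6,135],0.13],[1,[0,6,160],0.13],[1,[0,6,172],0.13],[1,[0,6,172],0.13],[1,[0,6,172],0.13]]' 40; python3 -m jog '[[-1,[0,0,0],0],[-1,[0,0,0],0],[-1,[0,0,0],0],[-1,[0,0,0],0],[-1,[0,0,0],0],[-1,[0,0,0],0],[-1,[0,0,0],0],[-1,[0,0,0],0]]' 40
```

```text
t: 3.7
eef_pos: [0.5275, 0.0983, 0.1597]
ee_rot: [3.141, 0.001, 2.911]
force: [-0.2, 0.6, -0.1]
width: 0.0877
gripper_force: 0.0
t: 4.7
eef_pos: [0.526, 0.0955, 0.1584]
ee_rot: [-3.137, -0.001, 2.91]
force: [1.7, -11.3, 1.0]
width: 0.0437
gripper_force: 40.0
```

```bash
python3 -m jog '[[-1,[0,-1.5,0],0],[-1,[0,-3,-1],0],[-1,[0,-3,-2],0],[-1,[0,-3,-2],0]]' 50
python3 -m jog '[[-1,[0,0,-1],0],[-1,[0,0,-2],0],[-1,[0,0,-2],0]]'
python3 -m jog '[[-1,[0,0,-1],0],[-1,[0,0,-2],0],[-1,[0,0,-2],0]]'
python3 -m jog '[[-1,[0,0,-1],0],[-1,[0,0,-2],0],[-1,[0,0,-2],0]]'
```

```text
t: 5.2
eef_pos: [0.5261, 0.0954, 0.1604]
ee_rot: [-3.142, -0.0, 2.911]
force: [2.3, 2.7, -5.0]
width: 0.0436
gripper_force: 50.0
t: 5.58
eef_pos: [0.5261, 0.0955, 0.1627]
ee_rot: [3.141, 0.0, 2.911]
force: [0.9, 4.4, -3.8]
width: 0.0436
gripper_force: 50.0
t: 5.95
eef_pos: [0.5261, 0.0954, 0.1647]
ee_rot: [3.141, 0.0, 2.91]
force: [1.4, 5.1, -4.1]
width: 0.0431
gripper_force: 50.0
t: 6.32
eef_pos: [0.5261, 0.0954, 0.1667]
ee_rot: [3.141, 0.0, 2.91]
force: [0.6, 5.3, -3.5]
width: 0.0434
gripper_force: 50.0
```

```bash
for i in 1 2 3 4 5; do python3 -m jog '[[-1,[0,0,-1],0],[-1,[0,0,-2],0],[-1,[0,0,-2],0]]' | sed -n '2p;4p'; done
```

```text
eef_pos: [0.5261, 0.0954, 0.1687]
force: [1.6, 5.3, -4.5]
eef_pos: [0.5261, 0.0954, 0.1707]
force: [1.5, 3.9, -3.0]
eef_pos: [0.5261, 0.0954, 0.1726]
force: [2.1, 5.5, -5.0]
eef_pos: [0.5261, 0.0954, 0.174]
force: [3.7, 5.5, -9.6]
eef_pos: [0.5261, 0.0954, 0.1759]
force: [4.9, 4.6, -10.5]
```

```bash
for i in 1 2 3; do python3 -m jog '[[-1,[0,0,-1],0],[-1,[0,0,-2],0],[-1,[0,0,-2],0]]' | sed -n '2p;4p'; done
python3 -m jog '[[-1,[0,0,-2],0],[-1,[0,0,-4],0],[-1,[0,0,-6],0],[-1,[0,0,-8],0],[-1,[0,0,-8],0]]'| sed -n '2p;4p'
for i in 1 2 3 4 5; do python3 -m jog '[[-1,[0,0,-1],0],[-1,[0,0,-2],0],[-1,[0,0,-2],0]]' | sed -n '2p;4p'; done
```

```text
eef_pos: [0.5261, 0.0954, 0.1784]
force: [1.8, 4.0, -5.7]
eef_pos: [0.5261, 0.0955, 0.1807]
force: [1.5, 5.3, -3.6]
eef_pos: [0.5261, 0.0954, 0.1827]
force: [1.3, 4.6, -4.2]
eef_pos: [0.5261, 0.0954, 0.1908]
force: [1.6, 5.6, -3.3]
eef_pos: [0.5261, 0.0954, 0.1921]
force: [3.7, 4.7, -8.8]
eef_pos: [0.5261, 0.0954, 0.1938]
force: [4.4, 4.4, -10.4]
eef_pos: [0.5261, 0.0954, 0.1961]
force: [3.3, 4.0, -8.0]
eef_pos: [0.5261, 0.0954, 0.1986]
force: [1.8, 5.1, -5.3]
eef_pos: [0.5261, 0.0954, 0.2007]
force: [1.9, 5.4, -5.0]
```

```bash
python3 -m jog '[[-1,[0,0,-2],0],[-1,[0,0,-4],0],[-1,[0,0,-6],0],[-1,[0,0,-8],0],[-1,[0,0,-8],0]]'| sed -n '2p;4p'
for i in 1 2 3 4 5; do python3 -m jog '[[-1,[0,0,-1],0],[-1,[0,0,-2],0],[-1,[0,0,-2],0]]' | sed -n '2p;4p'; done
```

```text
eef_pos: [0.5261, 0.0954, 0.2088]
force: [1.2, 5.5, -2.7]
eef_pos: [0.5261, 0.0954, 0.2106]
force: [1.8, 4.3, -4.2]
eef_pos: [0.5261, 0.0954, 0.2118]
force: [4.8, 4.5, -9.6]
eef_pos: [0.5261, 0.0954, 0.2137]
force: [4.6, 4.6, -11.8]
eef_pos: [0.5261, 0.0954, 0.2163]
force: [3.7, 5.4, -7.0]
eef_pos: [0.5261, 0.0954, 0.2186]
force: [2.0, 5.6, -4.2]
```

```bash
python3 -m jog '[[-1,[0,0,-0.5],0],[-1,[0,0,-1],0],[-1,[0,0,-1],0]]'| sed -n '2p;4p'
python3 -m jog '[[-1,[0,0,0.5],0],[-1,[0,0,1],0],[-1,[0,0,1.5],0],[-1,[0,0,2],0],[-1,[0,0,2],0]]'| sed -n '2p;4p'
for i in 1 2; do python3 -m jog '[[-1,[0,0,0.4],0],[-1,[0,0,0.8],0],[-1,[0,0,0.8],0]]' | sed -n '2p;4p'; done
```

```text
eef_pos: [0.5261, 0.0954, 0.2196]
force: [3.1, 4.7, -4.6]
eef_pos: [0.5261, 0.0954, 0.2177]
force: [1.0, 4.6, -3.9]
eef_pos: [0.5261, 0.0954, 0.2169]
force: [2.2, 5.2, -3.4]
eef_pos: [0.5261, 0.0954, 0.2165]
force: [-0.5, 4.6, -0.8]
```

```bash
python3 -m jog '[[-1,[0,0.7,0.3],0],[-1,[0,0.7,0.4],0],[-1,[0,0.7,0.4],0]]'| sed -n '2p;4p'
python3 -m jog '[[1,[0,0.7,0],0],[1,[0,0.7,0],0],[1,[0,0.7,0],0],[1,[0,0.7,0],0],[1,[0,0.7,0],0],[1,[0,0.7,0],0],[1,[0,0.7,0],0],[1,[0,0.7,0],0]]'
```

```text
eef_pos: [0.5261, 0.0955, 0.2163]
force: [-3.1, 1.2, 6.3]
t: 17.45
eef_pos: [0.5264, 0.0965, 0.2155]
ee_rot: [-3.142, -0.0, 2.91]
force: [-0.7, -0.1, 0.3]
width: 0.0877
gripper_force: 0.0
```

```bash
python3 -m jog '[[1,[0,0,-20],0],[1,[0,0,-60],0],[1,[0,0,-64],0],[1,[0,0,-64],0]]'|sed -n 2p
python3 - <<'E'
from h import *
b=optics.grab_frame("side");a=optics.grab_frame("scene")
print([plane(b,*p,0) for p in [(403,383),(456,382),(392,330)]])
print(plane(a,345,220,0), tri([ray(a,364,163),ray(b,400,290)]))
y=2.91; T=np.array([[np.cos(y),np.sin(y)],[np.sin(y),-np.cos(y)]])
print(T@(np.array([.519,-.224])-[.5264,.0965]))
E
```

```text
eef_pos: [0.5263, 0.0966, 0.2795]
[array([ 0.6409, -0.3025,  0.    ]), array([ 0.7353, -0.3053,  0.    ]), array([ 0.6563, -0.1202,  0.    ])]
[ 0.6575 -0.2357  0.    ] (array([ 0.6275, -0.2832,  0.1717]), [np.float64(0.0002), np.float64(0.0002)])
[-0.06636127 -0.31364182]
```

```bash
python3 -m jog '[[1,[-5,-20,0],0.05],[1,[-17,-80,0],0.22],[1,[-30,-140,0],0.4],[1,[-42,-200,0],0.58],[1,[-55,-260,0],0.76],[1,[-64,-304,0],0.94],[1,[-66,-314,0],0.99],[1,[-66,-314,0],0.99],[1,[-66,-314,0],0.99]]'
python3 - <<'E'
from h import *
import cv2
f=optics.grab_frame("wrist"); c=f["color"][:,:,::-1]; cv2.imwrite("pics/w2.png",c)
print(fproj(f,(.519,-.224,.03)))
E
```

```text
t: 19.18
eef_pos: [0.5185, -0.2236, 0.2794]
ee_rot: [-3.141, -0.0, 1.922]
force: [-0.2, -0.1, -0.2]
width: 0.0873
gripper_force: 0.0
[318.9 217.1]
```

View pics/w2.png

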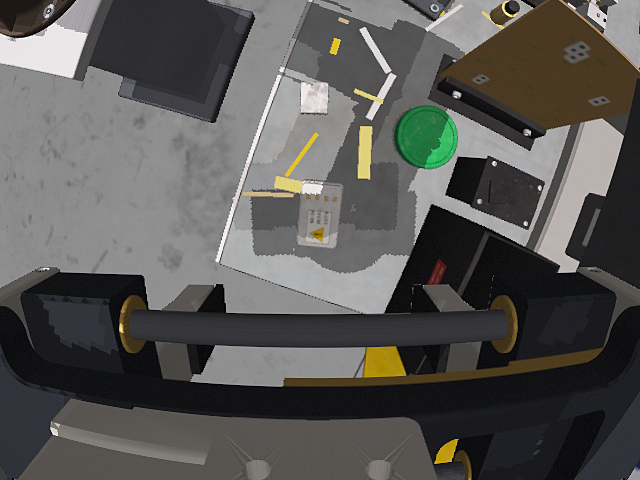

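Run:
```python
from h import *
import cv2
f=optics.grab_frame("wrist"); c=cv2.imread("pics/w2.png")[170:300,280:440]; cv2.imwrite("pics/m3.png",cv2.resize(c,None,fx=4.5,fy=4.5,interpolation=cv2.INTER_CUBIC))
def fp(u,v,z): o,d=fray(f,u,v); return (o+d*(z-o[2])/d[2]).round(4)
for z in (.13,.17): print(z,fp(432,206,z),fp(388,290,z))
```

```text
0.13 [ 0.5967 -0.1657  0.13  ] [ 0.5902 -0.2458  0.13  ]
0.17 [ 0.5828 -0.1647  0.17  ] [ 0.5771 -0.2339  0.17  ]
```

View pics/m3.png

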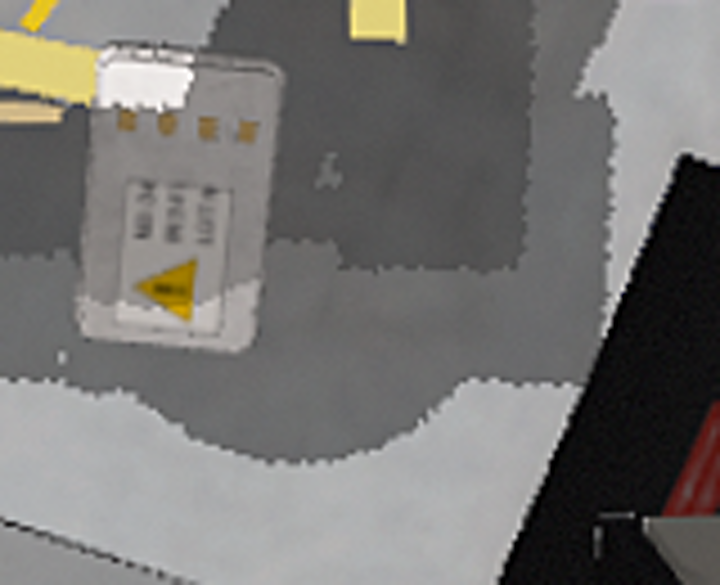

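Run:
```python
from h import *
f=optics.grab_frame("wrist"); b=optics.grab_frame("side");a=optics.grab_frame("scene")
print("binfar",tri([fray(f,432,206),ray(b,391,273)]),"bin z0",[fray(f,432,206)[0]])
def fp(u,v,z): o,d=fray(f,u,v); return (o+d*(z-o[2])/d[2])
print("z0",fp(432,206,0),fp(388,290,0))
P=np.array([fp(280+x/4.5,170+y/4.5,.029) for x,y in [(97,50),(285,65),(250,350),(78,335)]])
print("mod",P.mean(0).round(4),[ (np.linalg.norm(v).round(4),np.arctan2(v[1],v[0]).round(3)) for v in (P[1]-P[0],P[2]-P[3],P[3]-P[0],P[2]-P[1])])
```

```text
binfar (array([ 0.6154, -0.1666,  0.1424]), [np.float64(0.0216), np.float64(0.0216)]) bin z0 [array([ 0.49439017, -0.15816129,  0.4236753 ])]
z0 [ 0.64225709 -0.16888115  0.        ] [ 6.32802110e-01 -2.84498262e-01 -5.55111512e-17]
mod [ 0.5191 -0.2215  0.029 ] [(np.float64(0.0445), np.float64(0.273)), (np.float64(0.0421), np.float64(0.262)), (np.float64(0.0695), np.float64(-1.295)), (np.float64(0.07), np.float64(-1.328))]
```

```bash
python3 -m jog '[[1,[1,-3,20],0.05],[1,[2.5,-7,70],0.088],[1,[2.5,-7,120],0.088],[1,[2.5,-7,160],0.088],[1,[2.5,-7,190],0.088],[1,[2.5,-7,205],0.088],[1,[2.5,-7,210],0.088],[1,[2.5,-7,210],0.088]]'
python3 - <<'E'
from h import *
import cv2
cv2.imwrite("pics/s2.png",cv2.resize(optics.grab_frame("side")["color"][240:400,240:480,::-1],None,fx=3.3,fy=3.3))
E
```

```text
t: 20.42
eef_pos: [0.5118, -0.2243, 0.0702]
ee_rot: [3.141, 0.0, 1.833]
force: [0.5, 0.2, -0.4]
width: 0.0871
gripper_force: 0.0
```

View pics/s2.png

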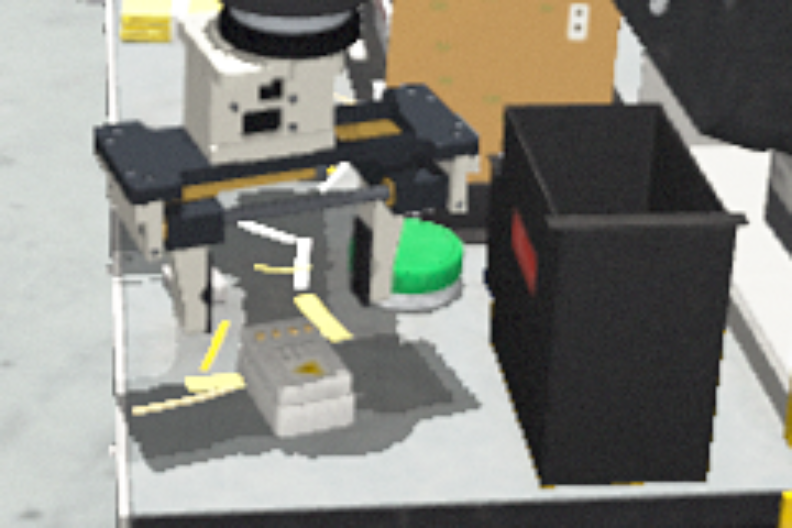

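```bash
python3 -m jog '[[1,[0,0,15],0],[1,[0,0,30],0],[1,[0,0,42],0],[1,[0,0,48],0],[1,[0,0,51],0],[1,[0,0,51],0]]'; python3 -m jog '[[-1,[0,0,0],0],[-1,[0,0,0],0],[-1,[0,0,0],0],[-1,[0,0,0],0],[-1,[0,0,0],0],[-1,[0,0,0],0],[-1,[0,0,0],0],[-1,[0,0,0],0]]' 15
```

```text
t: 21.22
eef_pos: [0.5113, -0.2243, 0.0185]
ee_rot: [-3.141, -0.0, 1.832]
force: [0.1, 0.5, 0.4]
width: 0.0873
gripper_force: 0.0
t: 22.22
eef_pos: [0.5117, -0.2244, 0.0188]
ee_rot: [3.141, 0.0, 1.833]
force: [1.8, 0.8, 2.9]
width: 0.046
gripper_force: 15.0
```

```bash
python3 -m jog '[[-1,[0,0,-5],0],[-1,[0,0,-20],0],[-1,[0,0,-60],0],[-1,[0,0,-110],0],[-1,[0,0,-160],0],[-1,[0,0,-210],0],[-1,[0,0,-250],0],[-1,[0,0,-275],0],[-1,[0,0,-281],0],[-1,[0,0,-281],0]]' 15
python3 -m jog '[[-1,[15,5,0],-0.05],[-1,[50,16,0],-0.18],[-1,[95,31,0],-0.34],[-1,[140,45,0],-0.5],[-1,[185,60,0],-0.66],[-1,[230,74,0],-0.82],[-1,[270,87,0],-0.96],[-1,[295,95,0],-1.05],[-1,[304.5,98,0],-1.077],[-1,[304.5,98,0],-1.077],[-1,[304.5,98,0],-1.077]]'
python3 - <<'E'
from h import *
import cv2
f=optics.grab_frame("wrist"); c=f["color"][150:330,220:420,::-1]; cv2.imwrite("pics/w3.png",cv2.resize(c,None,fx=3.3,fy=3.3,interpolation=cv2.INTER_CUBIC))
p=np.array([.5276,.0951]);e=np.array([.973,-.229])
print([fproj(f,[*(p-e*k),z]) for k,z in((.036,.311),(.036,.281),(.0385,.245),(.042,.245))])
E
```

```text
t: 23.48
eef_pos: [0.5107, -0.2242, 0.2994]
ee_rot: [-3.142, -0.0, 1.832]
force: [-0.8, -0.7, -1.4]
width: 0.046
gripper_force: 15.0
t: 24.85
eef_pos: [0.5269, 0.0945, 0.2993]
ee_rot: [-3.141, -0.0, 2.908]
force: [0.2, -0.4, -1.0]
width: 0.0459
gripper_force: 15.0
[array([319.2, 245.7]), array([319. , 228.9]), array([318.7, 210.6]), array([318.7, 204.2])]
```

View pics/w3.png

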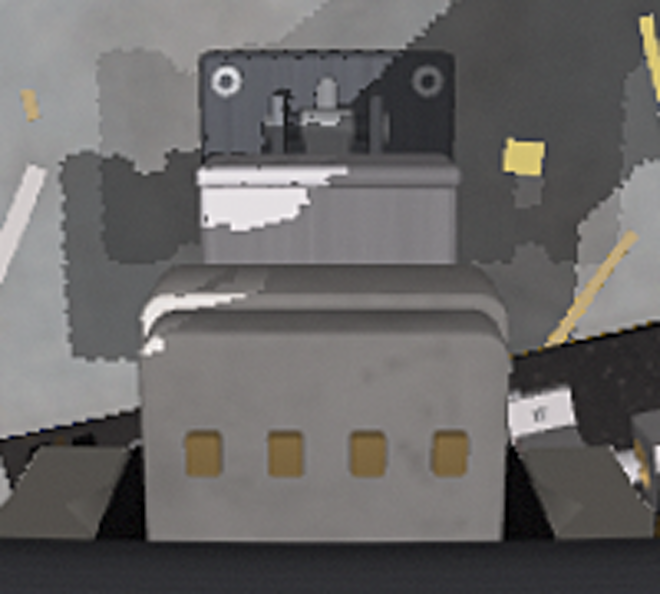

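```bash
python3 -m jog '[[-1,[1,0.5,8],0],[-1,[1,0.5,18],0],[-1,[1,0.5,26],0],[-1,[1,0.5,31],0],[-1,[1,0.5,31],0],[-1,[1,0.5,31],0]]'
python3 - <<'E'
from h import *
import cv2
from station import status
f=optics.grab_frame("wrist"); c=f["color"][170:290,240:400,::-1]; cv2.imwrite("pics/w4.png",cv2.resize(c,None,fx=4.5,fy=4.5,interpolation=cv2.INTER_CUBIC))
s=status.get_state()["eef_pos"]; p=np.array(s[:2])+np.array([.973,-.229])*-.0009;e=np.array([.973,-.229]); z=s[2]-.019
for k,zz in((.036,z+.03),(.036,z),(.0385,.245),(.042,.245)): print(k,zz,(fproj(f,[*(p-e*k),zz])-[240,170])*4.5)
E
```

```text
t: 25.65
eef_pos: [0.5265, 0.0959, 0.2688]
ee_rot: [3.141, 0.0, 2.91]
force: [-0.2, -0.3, -1.6]
width: 0.0458
gripper_force: 15.0
0.036 0.27988951338116724 [348.75 322.2 ]
0.036 0.24988951338116724 [348.75 249.3 ]
0.0385 0.245 [348.75 216.  ]
0.042 0.245 [348.75 182.25]
```

View pics/w4.png

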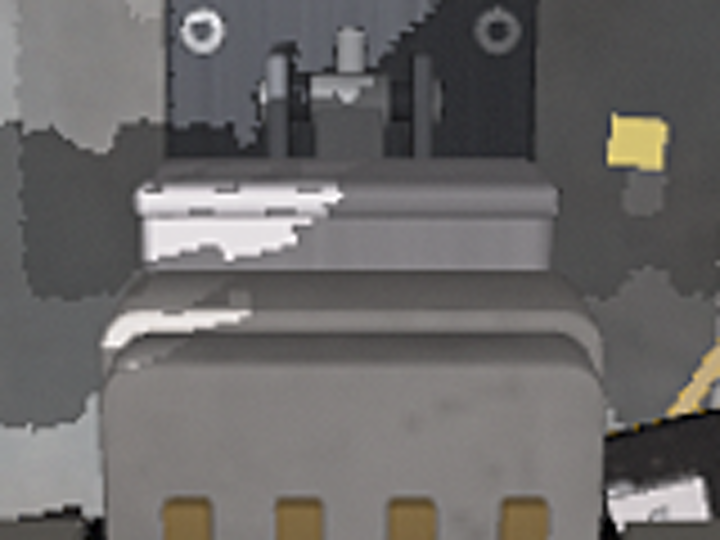

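```bash
python3 -m jog '[[-1,[1,-0.6,0],0],[-1,[1,-0.6,2],0],[-1,[1,-0.6,4],0],[-1,[1,-0.6,6],0],[-1,[1,-0.6,7],0],[-1,[1,-0.6,7],0]]'
for i in 1 2; do python3 -m jog '[[-1,[0,0,0.5],0],[-1,[0,0,1],0],[-1,[0,0,1],0]]'|sed -n '2p;4p'; done
```

```text
t: 26.45
eef_pos: [0.5252, 0.0955, 0.2614]
ee_rot: [-3.141, -0.0, 2.909]
force: [-0.3, 0.2, 0.1]
width: 0.046
gripper_force: 15.0
eef_pos: [0.5251, 0.0955, 0.2605]
force: [0.7, -0.5, 0.5]
eef_pos: [0.5251, 0.0955, 0.2595]
force: [-0.5, -0.4, -0.4]
```

```bash
for i in 1 2 3; do python3 -m jog '[[-1,[0,0,0.3],0],[-1,[0,0,0.6],0],[-1,[0,0,0.6],0]]'|sed -n '2p;4p'; done
```

```text
eef_pos: [0.5251, 0.0955, 0.2589]
force: [0.7, -0.0, -1.2]
eef_pos: [0.5252, 0.0955, 0.2585]
force: [-0.3, 0.2, 0.1]
eef_pos: [0.5252, 0.0955, 0.2583]
force: [-3.8, 0.0, 5.6]
```

```bash
python3 -m jog '[[-1,[0,0,-0.5],0],[0.5,[0,0,-0.5],0],[0.5,[0,0,-0.5],0],[0.5,[0,0,-0.5],0],[0.5,[0,0,-0.5],0],[0.5,[0,0,-0.5],0]]'
python3 -m jog '[[0.5,[0,0,-5],0],[0.5,[0,0,-30],0],[0.5,[0,0,-70],0],[0.5,[20,0,-100],0],[0.5,[60,0,-110],0],[0.5,[60,0,-110],0],[0.5,[60,0,-110],0]]'
python3 - <<'E'
from h import *
import cv2
f=optics.grab_frame("wrist"); c=f["color"][180:360,220:420,::-1]
b=optics.grab_frame("side")["color"][170:350,260:380,::-1]
im=cv2.hconcat([cv2.resize(x,None,fx=2.4,fy=2.4,interpolation=cv2.INTER_CUBIC) for x in (c,b)]); cv2.imwrite("pics/w5.png",im); print(im.shape,fproj(f,(.525,.0958,.27)))
E
```

```text
t: 29.08
eef_pos: [0.5252, 0.0955, 0.2582]
ee_rot: [-3.142, -0.0, 2.909]
force: [-0.5, -0.5, -1.0]
width: 0.0656
gripper_force: 0.0
t: 29.95
eef_pos: [0.4668, 0.1094, 0.3686]
ee_rot: [3.141, 0.001, 2.91]
force: [-0.5, 0.0, 0.4]
width: 0.0656
gripper_force: 0.0
(432, 768, 3) [317.6 333.6]
```

View pics/w5.png

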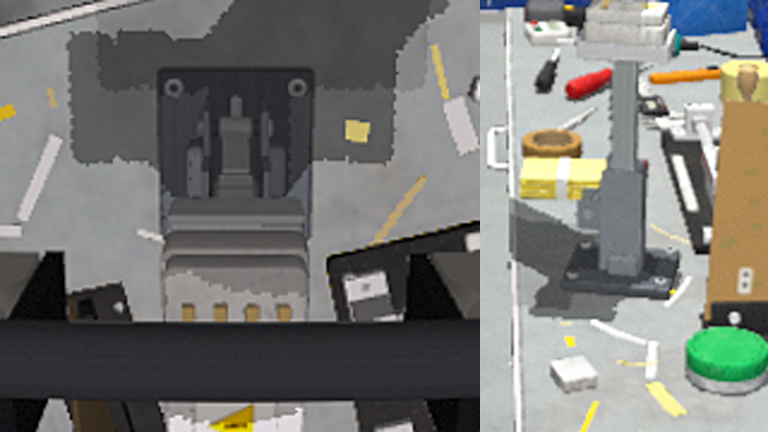

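```bash
python3 -c "
from station import order,status
print(order.job_done(),status.get_state()['t'])"
```

```text
the job is handed in; nothing more can be done
the job is handed in; nothing more can be done
```

The job is handed in: the column is three clicks up (about 58 mm) and resting on its pawl. The relay module lies flat in the nest between the lips, right way up. The gripper is clear, and the arm went near none of the other things on the bench; no verdict was returned.

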